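# Hang a shelf bracket on a slotted bench-rack upright

## Task

Hang the loose blue shelf bracket on the empty upright of the bench rack, in the same slots as its twin on the other upright: feel its two tabs into the upper two slots so that the plate pushes the red spring latch in, then push it down until it sits fully home and the latch springs out over it, and let go. Work gently, never forcing the upright, and leave the meter, the carton and the screwdriver where they are.

Things in the scene. Friction and masses are not known exactly. Their poses are not given: they have to be found in the camera images.
- bracket: Loose blue steel bracket, 0.3 kg, level in the rest at the start. Origin: back face of its plate, at the plate's bottom edge, mid-width; +x out along the arm, +z up. Plate: x 0 to 4, 26 wide (y), z 0 to 80. Arm: x 4 to 130, 18 wide (y), z 50 to 76. Held by the fingers, it has no pose reading.
- grip (a point): Point in the middle of the bracket's arm where it is best gripped from above across its 18 width: bracket x 55, y 0, z 63.
- tabs (a point): Back end of the bracket's upper tab (bracket x -10.5, y 0, z 60). Two tabs 6 wide (y) stick out behind the plate, alike and 50 apart in z: a neck (x -5.5 to 0; z 10 to 18 and 60 to 68) and behind it a lip that hangs 8 lower (x -10.5 to -5.5; z 2 to 18 and 52 to 68). So each tab is 16 tall when it passes a slot; the neck then drops onto the slot's lower edge.
- post_open: The empty upright (fixed): grey channel 40 wide, 34 deep, 185 tall, a slotted strip on its outer face. Origin: on the table, in the plane of the slotted face, mid-width; +x straight out of that face, away from the robot, +z up. Strip 4 thick (x -4 to 0), hollow behind for 25. Three slots on the centre line, 11 wide, 19 tall, lower edges at z 27, 77, 127 were the strip at its lowest (see home).
- home (a point): Where the bracket's origin would be, hung home, were the slotted strip at its lowest (upright's x 0, y 0, z 67; same axes). But the strip is screwed on through long holes: its slots, its latch and so the true home all stand 4 to 24 higher, differently each time: feel or look for them. The tabs pass the slots 8 to 11 above the true home, y within 2. Home, the plate is 0 to 2 off the face.
- post_ref: The other upright (fixed), same build and axes, strip 13 above lowest, 240 away along the rack, with an identical bracket already hung in its upper two slots (origin at its z 80), arm along +x.
- latch (a joint): Red spring latch on the empty upright, 14 wide, 16 tall, above its upper slot (2 to 18 above the hung plate's top edge). Stands 8 proud of the face and moves straight in: 0 = out, 0.008 = flush. Spring 2 N when out, 4 N flush. The hooked bracket's plate holds it in until the bracket is within about 2 mm of home; then it springs out over the plate's top edge.
- rest: Plywood rest (fixed) under the bracket: board 170 x 80 x 12, with a notched block under the arm's end (x 100 to 128, 44 wide, 62 tall, cheeks to 74). Origin: on the table below the bracket's start origin; same axes as the bracket at the start.
- meter: Bystander: small white instrument 100 x 120 x 80, origin under its centre.
- carton: Bystander: cardboard carton 90 x 130 x 60, origin under its centre.
- driver: Bystander: screwdriver lying on the bench, origin below its middle.
Things that resemble listed ones, but are neither listed nor needed, are in the scene too. Of the things that look like the bracket, the middle-sized one is meant.

How it is judged:
On the way:
1. the bracket's tabs are through the upper two slots, its plate within 4 mm of the slotted face, holding the latch at least 4 mm in (x of bracket in the frame of post_open below 0.004 m and horizontal distance between bracket and post_open below 0.006 m and value of joint latch above 0.004 m), for 0.1 s.
At the end, for the whole second after the job is handed in: The bracket hangs released and at rest in the upper two slots of the empty upright (origin within 6 mm of the face's centre line, plate within 3.5 mm of the face, height 67 to 93 mm, tilt under 0.08 rad, in line within 0.12 rad), the latch sprung out over it (less than 2 mm in) (x of bracket in the frame of post_open below 0.0035 m and horizontal distance between bracket and post_open below 0.006 m and z of bracket in the frame of post_open between 0.067 and 0.093 m and angle between bracket's own z axis and vertical below 0.08 rad and angle between the x axis of bracket and the x axis of post_open, either way round below 0.12 rad and value of joint latch below 0.002 m and linear speed of bracket below 0.01 m/s and contact force between the fingers and bracket below 0.1 N); the robot touches nothing.
It fails at once if anything presses on the empty upright, its strip or latch with more than 40 N (contact force between anything else and post_open above 40 N).
It fails at once if anything presses on the other upright with more than 15 N (contact force between anything else and post_ref above 15 N).
It fails at once if the meter, carton or screwdriver is moved more than 15 mm (distance of any of meter, carton, driver from where it was at the start of the episode above 0.015 m).
It also fails if it takes over 61 s, if anything falls off the work surface, if the arm or the gripper's body presses on something with over 40 N, if the wrist force passes 120 N, or if a joint passes its speed limit or range.

## Robot

A 7-joint arm with a two-finger parallel gripper is mounted at the origin on the work surface. World frame = base frame: x ahead of the robot, y to its left, z up, the work surface at z = 0. Lengths are in m, angles in rad, forces in N, time in s.
With the tool pointing down it reaches from about 0.4 to 0.85 m from the base axis. Payload 4.5 kg.
Tool frame: the origin (TCP) lies midway between the tips of the shut fingers; the grasp point (between the pads) lies 19 mm behind it; z points along the fingers, y is the direction in which the jaws open and shut (so a half turn about z gives the same grasp; the last joint's range is limited). The gripper opens to 88 mm and grips with 3 to 60 N. Pads are 18 mm wide; open, the fingers measure 123 mm over their backs; the gripper's body (75 mm by 187 mm) begins 45 mm behind the grasp point.
Start: joints at [-1.205, 0.689, -0.195, 1.565, 0.157, 0.902, -0.215], TCP at [0.204, 0.591, 0.239] pointing down, gripper open.
Joint ranges: [-3.01, 3.01], [-0.46, 2.08], [-1.47, 1.51], [0.13, 2.56], [-1, 4.14], [0.04, 2.09], [-2.66, 2.66]. Speed limits (rad/s): [2.57, 2.57, 3.14, 3.14, 3.14, 3.14, 3.14].

## Interface

Orientations are given as a unit quaternion [x, y, z, w].
In Python, from plant import r gives the robot as it stands. The module is installed in compiled form; this text tells all that it offers.
- The arm moves only by the shell command python3 -m jog 'ROWS' [FORCE]. ROWS is JSON, a list of rows, each an object with "translation": the shift along the tool's x, y, z in units of 40 mm (1.0 is 40 mm), a list of three; "twist": the turn about the tool's z in units of 6 degrees (1.0 is 6 degrees); "claw": the opening in per cent of the stroke, from 0 (shut) to 100 (fully open). A call has 1 to 20 rows; each row shifts and turns the commanded pose from where the row before left it, along the tool's axes as they then stand; what a row does not reach is not made up. A row lasts 1/12 s, in which the tool goes at most 41.7 mm and 7.16 degrees, less where a joint would pass 70% of its speed; a pose out of reach is approached as far as the arm can. A call is refused whole if a number of a shift passes 1 or a number of a turn 1, either way. A call with a gripper value outside its range is refused whole. The fingers move at their own pace and stop on an object; FORCE is the grip in N (left out, the last holds). Time passes only in rows, so rows that do not move let the fingers close. It gives the time, the measured TCP pose, the force and the opening at its end, in the units of the state.
- r.get_state(): the state, without advancing time (a new reading comes with each control period).
- r.snapshot(name): name is "scene" or "side" or "wrist"; returns a dict with "img" (480x640x3 uint8, red, green, blue), "fx", "fy", "cx", "cy" (pixels), "origin" and "rotation" of the camera in the world; the wrist camera has in their place "T_tool_cam" (4x4, takes a point from camera to tool coordinates, whose origin is the TCP and whose axes are the flange's). Camera axes: x right, y up, looking along -z (the intrinsics and any distortion apply to the point x, -y, -z); pixel columns grow to the right and rows downward; lengths in m; the calibration is good to about 2 mm. A picture is of the moment at which its call begins: read the wrist's pose just before it. There is no depth.
- r.finish_job(): hands the job in, once; it reports no verdict.
Trained networks look in the newest picture that a camera, given by its name, has taken for a name from the list of things; names that differ only in an ending like _2 or _b are one class to them, and where a whole thing is asked for, a point or a joint stands for the part that bears it (a point fixed in the world has none). Each returns a list of dicts, best first, with "confidence" (0 to 1); they miss things now and then, are a little off and sometimes report something else, mostly with a low value. They report only what shows in the picture. A call takes as long as a camera call. They do not tell look-alikes from the thing itself.
- r.spot_in(label, camera): "rect" ([left, top, right, bottom] in pixels, round what is visible of it).
- r.spot_point(label, camera): "location" ([row, column] in pixels: a listed point, or the origin of a listed thing).
The state is a dict: "clock": time; "q": joint angles; "qd": joint speeds; "joint_torque": joint torques, N m; "tool_pos": TCP position; "eef_rot": TCP orientation; "contact_force": force on the tool from outside, world axes, zero at the start; "moment": the same for the moment, N m; "opening": opening from 0.0 (shut) to 1.0 (fully open).
Only numpy, scipy, OpenCV 4.12 (cv2) and the standard library are available. Lean on these libraries where they do the work, as an engineer would, in place of code of your own. Each camera call takes 0.05 s, during which the arm holds its last target. There are 200 camera calls.

## Working session

There is one attempt and no reset: what is moved stays moved. The work goes in short steps, Python scripts to look and compute and a shell command to move; the robot and the scene stay as the last step left them, time stands still between calls to the robot, and variables do not carry over. Pictures are saved under pics/ and viewed, about 8 in all and at most 12, crops included, and the job is handed in when it is done.

```bash
mkdir -p pics
cat > h.py <<'E'
import numpy as np, cv2
from plant import r
from scipy.spatial.transform import Rotation as R
def snap(n,save=None):
    st=r.get_state(); s=r.snapshot(n)
    if save: cv2.imwrite('pics/'+save+'.png',s['img'][:,:,::-1])
    if 'T_tool_cam' in s:
        T=np.eye(4);T[:3,:3]=R.from_quat(st['eef_rot']).as_matrix();T[:3,3]=st['tool_pos']
        C=T@np.array(s['T_tool_cam']); s['origin']=C[:3,3]; s['rotation']=C[:3,:3]
    s['origin']=np.array(s['origin']); s['rotation']=np.array(s['rotation'])
    if s['rotation'].shape!=(3,3): s['rotation']=R.from_quat(s['rotation'].ravel()).as_matrix()
    return s
def ray(s,rc):
    v,u=rc
    d=np.array([(u-s['cx'])/s['fx'],-(v-s['cy'])/s['fy'],-1.])
    return s['origin'],s['rotation']@d
def onz(s,rc,z):
    o,d=ray(s,rc); return o+d*(z-o[2])/d[2]
def tri(a,b):
    A=0;B=0
    for s,rc in (a,b):
        o,d=ray(s,rc);d=d/np.linalg.norm(d);P=np.eye(3)-np.outer(d,d);A=A+P;B=B+P@o
    return np.linalg.solve(A,B)
def proj(s,p):
    c=s['rotation'].T@(np.array(p)-s['origin']); return s['cy']-s['fy']*c[1]/-c[2]*1.0, s['cx']+s['fx']*c[0]/-c[2]
E
python3 - <<'E'
from h import *
st=r.get_state();print({k:np.round(v,3).tolist() for k,v in st.items()})
S={n:snap(n,n+'0') for n in('scene','side','wrist')}
cv2.imwrite('pics/both.png',cv2.resize(np.vstack([S['scene']['img'],S['side']['img']])[:,:,::-1],None,fx=.62,fy=.62))
for n,s in S.items():
    print(n,{k:np.round(v,3).tolist() for k,v in s.items() if k!='img'})
    for l in('bracket','grip','tabs','post_open','home','post_ref','latch','rest','meter','carton','driver'):
        try: print(l,[(np.round(d['location']).tolist(),round(d['confidence'],2)) for d in r.spot_point(l,n)][:4],[(np.round(d['rect']).tolist(),round(d['confidence'],2)) for d in r.spot_in(l,n)][:4])
        except Exception as e: print(l,e)
E
```

```text
{'clock': 0.0, 'q': [-1.205, 0.69, -0.194, 1.566, 0.157, 0.903, -0.215], 'qd': [0.0, 0.001, -0.001, 0.002, -0.0, -0.001, -0.0], 'joint_torque': [0.001, -52.757, -1.267, -15.343, -0.053, 0.007, 0.0], 'tool_pos': [0.203, 0.59, 0.238], 'eef_rot': [0.165, 0.986, -0.001, -0.0], 'contact_force': [-0.104, -0.445, -0.218], 'moment': [0.013, 0.035, 0.026], 'opening': 0.998}
scene {'fx': 617.794, 'fy': 617.794, 'cx': 319.55, 'cy': 234.834, 'origin': [1.075, 0.745, 0.811], 'rotation': [[-0.876, -0.282, 0.391], [0.482, -0.553, 0.68], [0.024, 0.784, 0.621]]}
bracket [([202.0, 317.0], 0.71), ([183.0, 283.0], 0.62), ([180.0, 347.0], 0.58)] [([271.0, 157.0, 301.0, 179.0], 0.91), ([261.0, 166.0, 328.0, 209.0], 0.89), ([344.0, 157.0, 439.0, 190.0], 0.75)]
grip [([183.0, 298.0], 0.78), ([168.0, 283.0], 0.63), ([172.0, 395.0], 0.58)] [([266.0, 156.0, 302.0, 180.0], 0.93), ([347.0, 154.0, 439.0, 192.0], 0.79), ([265.0, 171.0, 329.0, 204.0], 0.66)]
tabs [([181.0, 325.0], 0.86), ([173.0, 270.0], 0.85), ([163.0, 356.0], 0.71), ([202.0, 320.0], 0.67)] [([263.0, 173.0, 326.0, 206.0], 0.9), ([344.0, 155.0, 442
[... 2008 characters left out ...]
, 115.0, 320.0, 177.0], 0.89)]
carton [([216.0, 374.0], 0.83)] [([342.0, 174.0, 420.0, 238.0], 0.81)]
driver [([277.0, 445.0], 0.75)] [([394.0, 269.0, 507.0, 278.0], 0.68)]
wrist {'fx': 418.27, 'fy': 418.27, 'cx': 323.772, 'cy': 232.929, 'T_tool_cam': [[0.001, 0.956, 0.293, 0.076], [1.0, -0.001, 0.0, 0.001], [0.0, 0.293, -0.956, -0.145], [0.0, 0.0, 0.0, 1.0]], 'origin': [0.132, 0.616, 0.383], 'rotation': [[0.325, -0.904, -0.277], [0.946, 0.31, 0.097], [-0.002, -0.293, 0.956]]}
bracket [] []
grip [] []
tabs [] []
post_open [] []
home [] []
post_ref [] []
latch it knows: bracket, carton, driver, grip, home, meter, post_open, post_ref, rest, tabs
rest [] []
meter [] []
carton [] []
driver [] []
```

View pics/both.png

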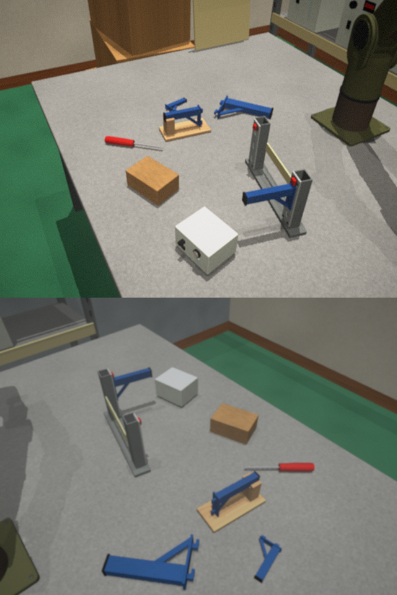

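Run:
```python
from h import *
a=snap('scene');b=snap('side')
def t(n,p,q): print(n,np.round(tri((a,p),(b,q)),3))
print(r.get_state()['clock'])
t('br',(202,317),(349,345));t('grip',(183,298),(307,379));t('tabs',(181,325),(327,343));t('rest',(208,323),(352,347))
t('post_open',(276,405),(267,234));t('home',(245,407),(241,228));t('ref',(363,458),(192,195))
for n,p,q in(('post_open',(276,405),(267,234)),('ref',(363,458),(192,195)),('rest',(208,323),(352,347)),('meter',(399,332),(160,287)),('carton',(302,247),(216,374)),('driver',(238,214),(277,445))): print(n,np.round(onz(a,p,0)[:2],3),np.round(onz(b,q,0)[:2],3))
```

```text
3.25
br [ 0.514 -0.235  0.011]
grip [ 0.568 -0.239  0.077]
tabs [ 0.506 -0.228  0.07 ]
rest [ 0.511 -0.231 -0.002]
post_open [ 0.476  0.042 -0.004]
home [0.474 0.037 0.071]
ref [0.528 0.269 0.004]
post_open [0.477 0.046] [0.476 0.037]
ref [0.523 0.268] [0.532 0.272]
rest [ 0.51  -0.225] [ 0.513 -0.233]
meter [0.748 0.232] [0.753 0.233]
carton [ 0.78 -0.03] [ 0.772 -0.033]
driver [ 0.765 -0.235] [ 0.756 -0.233]
```

Top picture (scene): the rest with the middle-sized bracket is at about (185,120), the empty upright at (258,145), and the ref upright with its twin at (285,200). The look-alikes (a small one and a large one) lie loose on the bench. The triangulated points match the known heights, so I'll plan the transfer to a view above the grip.

```bash
cat >> h.py <<'E'
def plan(p,yaw,n):
    """rows from present pose to TCP p, tool-x yaw (deg), tool down; turn shortest unless n<0"""
    st=r.get_state(); m=R.from_quat(st['eef_rot']).as_matrix(); y0=np.degrees(np.arctan2(m[1,0],m[0,0]))
    dy=(yaw-y0+180)%360-180; d=(np.array(p)-st['tool_pos'])/n
    print('yaw now',round(y0,2),'pos',np.round(st['tool_pos'],4),'turn',round(dy,2))
    for i in range(n):
        y=np.radians(y0+dy*i/n); x=np.array([np.cos(y),np.sin(y),0]); yy=np.array([np.sin(y),-np.cos(y),0])
        print([round(float(d@x)/.04,3),round(float(d@yy)/.04,3),round(float(-d[2])/.04,3)],round(-dy/n/6,3))
E
python3 -c "
from h import *
plan((.57,-.238,.25),-8,32)"
```

```text
yaw now 160.99 pos [0.2035 0.591  0.2388] turn -168.99
[-0.482, -0.519, -0.009] 0.88
[-0.527, -0.473, -0.009] 0.88
[-0.569, -0.422, -0.009] 0.88
[-0.605, -0.368, -0.009] 0.88
[-0.636, -0.311, -0.009] 0.88
[-0.662, -0.251, -0.009] 0.88
[-0.682, -0.189, -0.009] 0.88
[-0.697, -0.125, -0.009] 0.88
[-0.705, -0.06, -0.009] 0.88
[-0.708, 0.005, -0.009] 0.88
[-0.705, 0.07, -0.009] 0.88
[-0.695, 0.134, -0.009] 0.88
[-0.68, 0.198, -0.009] 0.88
[-0.659, 0.26, -0.009] 0.88
[-0.632, 0.319, -0.009] 0.88
[-0.6, 0.376, -0.009] 0.88
[-0.563, 0.43, -0.009] 0.88
[-0.521, 0.48, -0.009] 0.88
[-0.475, 0.525, -0.009] 0.88
[-0.424, 0.567, -0.009] 0.88
[-0.37, 0.604, -0.009] 0.88
[-0.313, 0.635, -0.009] 0.88
[-0.253, 0.661, -0.009] 0.88
[-0.191, 0.682, -0.009] 0.88
[-0.128, 0.696, -0.009] 0.88
[-0.063, 0.705, -0.009] 0.88
[0.002, 0.708, -0.009] 0.88
[0.067, 0.705, -0.009] 0.88
[0.132, 0.696, -0.009] 0.88
[0.195, 0.681, -0.009] 0.88
[0.257, 0.66, -0.009] 0.88
[0.317, 0.633, -0.009] 0.88
```

```bash
python3 -m jog '[{"translation":[-0.48,-0.52,-0.03],"twist":0.88,"claw":100},{"translation":[-0.53,-0.47,-0.03],"twist":0.88,"claw":100},{"translation":[-0.57,-0.42,-0.03],"twist":0.88,"claw":100},{"translation":[-0.6,-0.37,-0.03],"twist":0.88,"claw":100},{"translation":[-0.64,-0.31,-0.03],"twist":0.88,"claw":100},{"translation":[-0.66,-0.25,-0.03],"twist":0.88,"claw":100},{"translation":[-0.68,-0.19,-0.03],"twist":0.88,"claw":100},{"translation":[-0.7,-0.12,-0.03],"twist":0.88,"claw":100},{"translation":[-0.7,-0.06,-0.03],"twist":0.88,"claw":100},{"translation":[-0.71,0,-0.03],"twist":0.88,"claw":100},{"translation":[-0.7,0.07,0],"twist":0.88,"claw":100},{"translation":[-0.7,0.13,0],"twist":0.88,"claw":100},{"translation":[-0.68,0.2,0],"twist":0.88,"claw":100},{"translation":[-0.66,0.26,0],"twist":0.88,"claw":100},{"translation":[-0.63,0.32,0],"twist":0.88,"claw":100},{"translation":[-0.6,0.38,0],"twist":0.88,"claw":100}]'
python3 -c "
from h import *
plan((.57,-.238,.22),-8,16)"
```

```text
clock: 4.58
tool_pos: [0.3874, 0.1756, 0.251]
eef_rot: [0.787, 0.618, 0.0, -0.0]
contact_force: [0.5, 0.6, 0.2]
opening: 1.0
yaw now 76.27 pos [0.3874 0.1756 0.251 ] turn -84.27
[-0.56, 0.431, 0.048] 0.878
[-0.518, 0.48, 0.048] 0.878
[-0.472, 0.526, 0.048] 0.878
[-0.422, 0.567, 0.048] 0.878
[-0.368, 0.603, 0.048] 0.878
[-0.311, 0.634, 0.048] 0.878
[-0.251, 0.66, 0.048] 0.878
[-0.19, 0.681, 0.048] 0.878
[-0.127, 0.695, 0.048] 0.878
[-0.062, 0.704, 0.048] 0.878
[0.003, 0.706, 0.048] 0.878
[0.068, 0.703, 0.048] 0.878
[0.132, 0.694, 0.048] 0.878
[0.195, 0.679, 0.048] 0.878
[0.256, 0.658, 0.048] 0.878
[0.316, 0.632, 0.048] 0.878
```

```bash
python3 -m jog '[{"translation":[-0.56,0.43,0],"twist":0.88,"claw":100},{"translation":[-0.52,0.48,0],"twist":0.88,"claw":100},{"translation":[-0.47,0.53,0],"twist":0.88,"claw":100},{"translation":[-0.42,0.57,0],"twist":0.88,"claw":100},{"translation":[-0.37,0.6,0],"twist":0.88,"claw":100},{"translation":[-0.31,0.63,0],"twist":0.88,"claw":100},{"translation":[-0.25,0.66,0],"twist":0.88,"claw":100},{"translation":[-0.19,0.68,0],"twist":0.88,"claw":100},{"translation":[-0.13,0.7,0.1],"twist":0.88,"claw":100},{"translation":[-0.06,0.7,0.1],"twist":0.88,"claw":100},{"translation":[0,0.71,0.1],"twist":0.88,"claw":100},{"translation":[0.07,0.7,0.1],"twist":0.88,"claw":100},{"translation":[0.13,0.69,0.1],"twist":0.88,"claw":100},{"translation":[0.2,0.68,0.1],"twist":0.88,"claw":100},{"translation":[0.26,0.66,0.1],"twist":0.88,"claw":100},{"translation":[0.32,0.63,0.1],"twist":0.88,"claw":100},{"translation":[0,0,0],"twist":0,"claw":100}]'
python3 - <<'E'
from h import *
s=snap('wrist','w1')
for l in('bracket','grip','tabs','rest'):
    print(l,[(np.round(d['location']).tolist(),round(d['confidence'],2)) for d in r.spot_point(l,'wrist')][:3],[(np.round(d['rect']).tolist(),round(d['confidence'],2)) for d in r.spot_in(l,'wrist')][:2])
for l,z in(('bracket',.012),('grip',.075),('tabs',.072),('rest',0)):
    for d in r.spot_point(l,'wrist')[:2]: print(l,np.round(onz(s,d['location'],z),4))
E
```

```text
clock: 6.0
tool_pos: [0.5717, -0.2424, 0.2182]
eef_rot: [0.997, -0.074, 0.001, 0.003]
contact_force: [0.5, -0.1, 0.6]
opening: 1.0
bracket [([352.0, 357.0], 0.72), ([265.0, 321.0], 0.69), ([200.0, 449.0], 0.64)] [([444.0, 172.0, 541.0, 280.0], 0.77), ([324.0, 339.0, 451.0, 467.0], 0.68)]
grip [([222.0, 321.0], 0.63), ([223.0, 516.0], 0.63)] [([450.0, 171.0, 539.0, 277.0], 0.78), ([322.0, 339.0, 449.0, 465.0], 0.66)]
tabs [([172.0, 498.0], 0.75), ([305.0, 323.0], 0.7)] [([320.0, 337.0, 451.0, 468.0], 0.84)]
rest [([258.0, 321.0], 0.67)] [([269.0, 101.0, 369.0, 296.0], 0.79)]
bracket [ 0.4176 -0.2525  0.012 ]
bracket [ 0.5115 -0.2315  0.012 ]
grip [ 0.5681 -0.2402  0.075 ]
grip [ 0.5467 -0.3786  0.075 ]
tabs [ 0.585 -0.368  0.072]
tabs [ 0.5018 -0.2321  0.072 ]
rest [ 0.5131 -0.2322  0.    ]
```

View pics/w1.png

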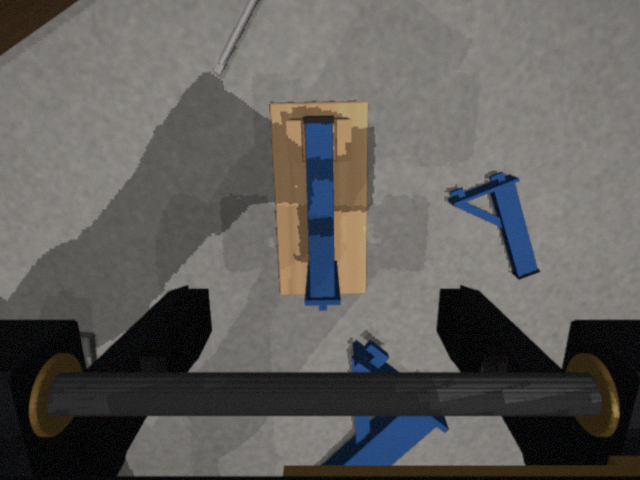

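Wrist view: the bracket lies in the rest with its arm end at about (118,320), its plate at (300,322) and its tab at (307,323). It is nearly in line with the tool; next I'll measure the yaw.

Run:
```python
from h import *
s=snap('wrist')
im=s['img'].astype(int); mask=((im[:,:,2]>im[:,:,0]*1.5)&(im[:,:,2]>60)); mask[:, :290]=0; mask[:,345:]=0; mask[310:]=0
ro=np.arange(130,255,4); P=[]
for v in ro:
    u=np.where(mask[v])[0]
    if len(u)>10: P.append((v,u.min(),u.max()))
print(P[::6])
pts=np.array([onz(s,(v,(a+b)/2),.088)[:2] for v,a,b in P])
w=[np.linalg.norm(onz(s,(v,a-.5),.088)-onz(s,(v,b+.5),.088)) for v,a,b in P];print('width',np.round(w[::6],4))
k=np.polyfit(pts[:,0],pts[:,1],1);yaw=np.degrees(np.arctan(k[0]));print('yaw',yaw,'y at x=.567',np.polyval(k,.567))
u=np.where(mask.any(1))[0];print(u.min(),u.max(),onz(s,(117,320),.088),onz(s,(300,322),.092))
plan((.567,np.polyval(k,.567),.056),yaw,6)
```

```text
[(np.int64(130), np.int64(317), np.int64(343)), (np.int64(154), np.int64(317), np.int64(343)), (np.int64(178), np.int64(318), np.int64(343)), (np.int64(202), np.int64(318), np.int64(343)), (np.int64(226), np.int64(319), np.int64(342)), (np.int64(250), np.int64(319), np.int64(342))]
width [0.0173 0.0176 0.0173 0.0175 0.0165 0.0168]
yaw -7.347924725177251 y at x=.567 -0.23966133232952203
120 307 [ 0.63933885 -0.24254669  0.088     ] [ 0.51423866 -0.22633296  0.092     ]
yaw now -7.95 pos [ 0.571  -0.2361  0.2188] turn 0.61
[-0.014, 0.017, 0.678] -0.017
[-0.014, 0.017, 0.678] -0.017
[-0.014, 0.017, 0.678] -0.017
[-0.014, 0.017, 0.678] -0.017
[-0.014, 0.017, 0.678] -0.017
[-0.015, 0.017, 0.678] -0.017
```

```bash
python3 -m jog '[{"translation":[-0.03,0.02,0.68],"twist":-0.1,"claw":100},{"translation":[-0.03,0.02,0.68],"twist":0,"claw":100},{"translation":[-0.02,0.02,0.68],"twist":0,"claw":80},{"translation":[-0.02,0.02,0.68],"twist":0,"claw":60},{"translation":[0,0.02,0.68],"twist":0,"claw":50},{"translation":[0,0,0.68],"twist":0,"claw":45},{"translation":[0,0,0],"twist":0,"claw":40},{"translation":[0,0,0],"twist":0,"claw":40},{"translation":[0,0,0],"twist":0,"claw":40}]' 30
python3 - <<'E'
from h import *
snap('wrist','w2');print(r.get_state()['contact_force'],r.get_state()['tool_pos'])
E
```

```text
clock: 7.45
tool_pos: [0.5673, -0.2405, 0.0568]
eef_rot: [0.998, -0.064, 0.001, 0.001]
contact_force: [0.1, -0.4, 0.4]
opening: 0.497
[ 0.53557068 -0.24052903  0.50103197] [ 0.56764892 -0.24056605  0.0573225 ]
```

View pics/w2.png

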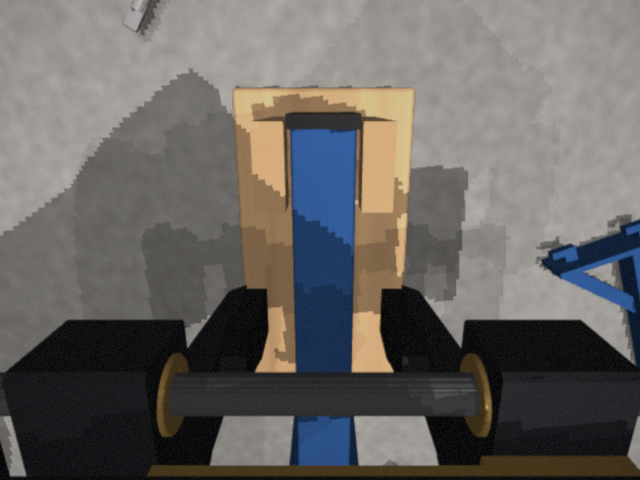

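The bracket is centred between the fingers (arm centre about column 323) and in line with the tool. I'll close and lift.

```bash
python3 -m jog '[{"translation":[0,0,0],"twist":0,"claw":0},{"translation":[0,0,0],"twist":0,"claw":0},{"translation":[0,0,0],"twist":0,"claw":0},{"translation":[0,0,0],"twist":0,"claw":0},{"translation":[0,0,0],"twist":0,"claw":0},{"translation":[0,0,-0.2],"twist":0,"claw":0},{"translation":[0,0,-0.4],"twist":0,"claw":0},{"translation":[0,0,-0.8],"twist":0,"claw":0},{"translation":[0,0,-0.8],"twist":0,"claw":0},{"translation":[0,0,-0.8],"twist":0,"claw":0}]' 45
python3 - <<'E'
from h import *
plan((.60,-.075,.20),-12,8)
E
```

```text
clock: 8.33
tool_pos: [0.5655, -0.239, 0.1761]
eef_rot: [0.998, -0.064, -0.001, -0.001]
contact_force: [0.4, -1.3, -3.2]
opening: 0.2
yaw now -7.38 pos [ 0.5655 -0.239   0.1761] turn -4.62
[0.041, -0.522, -0.075] 0.096
[0.036, -0.523, -0.075] 0.096
[0.031, -0.523, -0.075] 0.096
[0.025, -0.523, -0.075] 0.096
[0.02, -0.524, -0.075] 0.096
[0.015, -0.524, -0.075] 0.096
[0.01, -0.524, -0.075] 0.096
[0.004, -0.524, -0.075] 0.096
```

```bash
python3 -m jog '[{"translation":[0.04,-0.52,-0.08],"twist":0.1,"claw":0},{"translation":[0.04,-0.52,-0.08],"twist":0.1,"claw":0},{"translation":[0.03,-0.52,-0.08],"twist":0.1,"claw":0},{"translation":[0.02,-0.52,-0.08],"twist":0.1,"claw":0},{"translation":[0.02,-0.52,-0.08],"twist":0.1,"claw":0},{"translation":[0.01,-0.52,-0.08],"twist":0.1,"claw":0},{"translation":[0.01,-0.52,-0.08],"twist":0.1,"claw":0},{"translation":[0,-0.52,-0.08],"twist":0.1,"claw":0},{"translation":[0,0,0],"twist":0,"claw":0},{"translation":[0,0,0],"twist":0,"claw":0}]'
python3 - <<'E'
from h import *
s=snap('wrist','w3');print(s['origin'],np.round(s['rotation'],4).tolist())
for l in('bracket','post_open','home','tabs'):
    print(l,[(np.round(d['location'],1).tolist(),round(d['confidence'],2)) for d in r.spot_point(l,'wrist')][:3],[(np.round(d['rect']).tolist(),round(d['confidence'],2)) for d in r.spot_in(l,'wrist')][:2])
a=snap('scene','s3');c=a['img'][150:300,370:520,::-1]
cv2.imwrite('pics/cmb3.png',np.hstack([cv2.resize(s['img'][:,:,::-1],(400,300)),cv2.resize(c,(300,300),interpolation=cv2.INTER_CUBIC)]))
cv2.imwrite('pics/c3.png',np.hstack([cv2.resize(s['img'][:,:,::-1],(400,300)),cv2.resize(a['img'][175:275,370:470,::-1],(300,300),interpolation=cv2.INTER_CUBIC)]))
E
```

```text
clock: 9.17
tool_pos: [0.6003, -0.0745, 0.2006]
eef_rot: [0.995, -0.104, -0.001, -0.001]
contact_force: [-1.6, -0.7, -3.1]
opening: 0.199
[ 0.67529267 -0.08980747  0.34563853] [[-0.2064, 0.9347, 0.2894], [-0.9785, -0.197, -0.0615], [-0.0005, -0.2959, 0.9552]]
bracket [([354.2, 556.4], 0.83), ([366.6, 322.6], 0.66)] [([285.0, 110.0, 362.0, 465.0], 0.92), ([546.0, 342.0, 640.0, 476.0], 0.74)]
post_open [] []
home [] []
tabs [] [([544.0, 340.0, 640.0, 477.0], 0.62), ([284.0, 110.0, 362.0, 468.0], 0.61)]
```

View pics/c3.png

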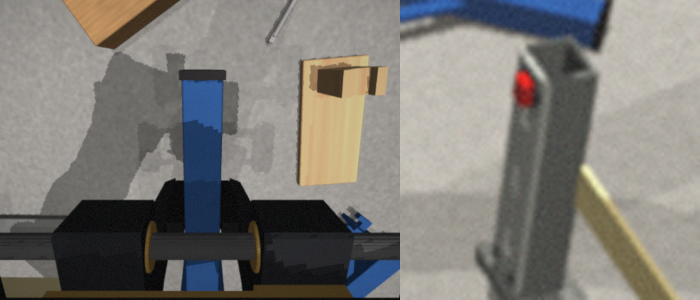

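The wrist view shows the bracket held straight, but the post is hidden behind the gripper. The scene crop shows the empty upright with its red latch at about (411,204) in full-image pixels. I'll rise, go over beside the post and look down at it.

```bash
python3 -m jog '[{"translation":[-0.3,-0.1,-0.6],"twist":0,"claw":0},{"translation":[-0.4,-0.1,-0.6],"twist":0,"claw":0},{"translation":[-0.45,0,-0.6],"twist":0,"claw":0},{"translation":[-0.5,0,-0.5],"twist":0,"claw":0},{"translation":[-0.5,0,-0.3],"twist":0,"claw":0},{"translation":[-0.4,0,0],"twist":0,"claw":0},{"translation":[-0.3,0,0],"twist":0,"claw":0},{"translation":[0,0,0],"twist":0,"claw":0},{"translation":[0,0,0],"twist":0,"claw":0},{"translation":[0,0,0],"twist":0,"claw":0}]'
python3 - <<'E'
from h import *
s=snap('wrist','w4');print(s['origin'],np.round(s['rotation'],4).tolist())
for l in('post_open','home'):
    print(l,[(np.round(d['location'],1).tolist(),round(d['confidence'],2)) for d in r.spot_point(l,'wrist')][:3],[(np.round(d['rect']).tolist(),round(d['confidence'],2)) for d in r.spot_in(l,'wrist')][:2])
a=snap('scene','s4')
im=a['img'].astype(int);m=((im[:,:,0]>110)&(im[:,:,1]<70)&(im[:,:,2]<70)).astype(np.uint8)
n,_,st,c=cv2.connectedComponentsWithStats(m)
for i in range(1,n):
    if st[i,4]>5: print('red scene',st[i].tolist(),np.round(c[i],1).tolist())
E
```

```text
clock: 10.5
tool_pos: [0.4918, -0.045, 0.3053]
eef_rot: [0.994, -0.106, 0.001, 0.0]
contact_force: [0.8, -0.1, -3.4]
opening: 0.198
[ 0.5663475  -0.06037596  0.45048622] [[-0.2099, 0.9348, 0.2865], [-0.9777, -0.2008, -0.0611], [0.0004, -0.293, 0.9561]]
post_open [([210.8, 251.5], 0.9)] [([180.0, 215.0, 272.0, 315.0], 0.63)]
home [([224.0, 241.6], 0.92)] [([182.0, 210.0, 272.0, 316.0], 0.67)]
red scene [409, 199, 5, 11, 34] [411.4, 204.1]
red scene [169, 220, 47, 16, 454] [191.9, 227.6]
red scene [470, 285, 9, 14, 69] [473.9, 290.5]
```

View pics/w4.png

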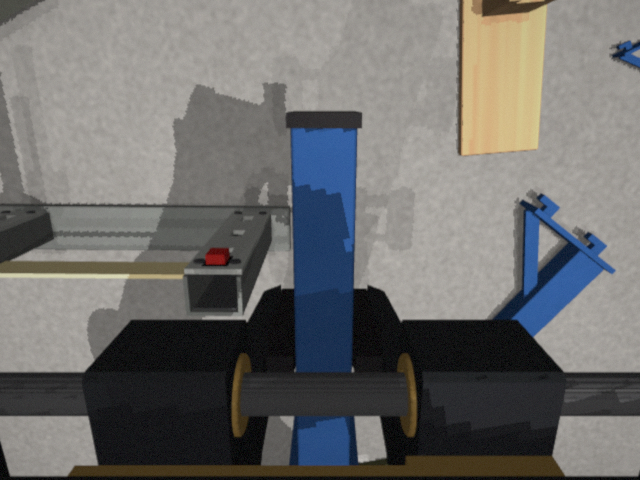

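Wrist view: the empty post's top rim has its front edge from (188,270) to (243,271). The red latch spans roughly (204–230, 248–265) and a slot shows at (240,233). I'll fit the pose and the strip height h from these.

Run:
```python
from h import *
s=snap('wrist')
c=s['img'][195:320,170:300,::-1]
cv2.imwrite('pics/c4.png',cv2.resize(c,None,fx=4.6,fy=4.6,interpolation=cv2.INTER_CUBIC))
L=onz(s,(270.5,188),.185);Rr=onz(s,(270.8,243),.185);BL=onz(s,(312,191),.185);BR=onz(s,(311.5,240.5),.185)
print(L,Rr,BL,BR,'w',np.linalg.norm(L-Rr),'d',np.linalg.norm(L-BL))
mid=(L+Rr)/2; t=(L-Rr)/np.linalg.norm(L-Rr); yaw=np.arctan2(-t[0],t[1]);print('mid',mid,'yaw',np.degrees(yaw))
a=snap('scene')
def corners(o,yaw,h):
    Rz=R.from_euler('z',yaw).as_matrix()
    return [np.array([o[0],o[1],0])+Rz@np.array(p) for p in [(x,y,z+h) for x in(0,.008) for y in(-.007,.007) for z in(.149,.165)]]
def red(S,lo):
    im=S['img'].astype(int);m=((im[:,:,0]>lo)&(im[:,:,1]<im[:,:,0]*.45)&(im[:,:,2]<im[:,:,0]*.45));return m
for nm,S,box in(('wrist',s,(230,280,190,245)),('scene',a,(190,220,400,425))):
    m=red(S,70)[box[0]:box[1],box[2]:box[3]];v,u=np.where(m);print(nm,'red rows',v.min()+box[0],v.max()+box[0],'cols',u.min()+box[2],u.max()+box[2])
    for h in(.004,.009,.014,.019,.024):
        p=np.array([proj(S,q) for q in corners(mid,yaw,h)]);print(h,np.round([p[:,0].min(),p[:,0].max(),p[:,1].min(),p[:,1].max()],1))
    print('topcorner proj',np.round([proj(S,(*L[:2],.185)),proj(S,(*Rr[:2],.185))],1))
# ref check in scene
oref=mid+.24*t
p=np.array([proj(a,q) for q in corners(oref,yaw,.013)]);print('ref pred',np.round([p[:,0].min(),p[:,0].max(),p[:,1].min(),p[:,1].max()],1))
m=red(a,70)[275:310,460:490];v,u=np.where(m);print('ref red',v.min()+275,v.max()+275,u.min()+460,u.max()+460)
```

```text
[0.47936816 0.05263242 0.185     ] [0.47126761 0.016045   0.185     ] [0.44882795 0.06010711 0.185     ] [0.4418727  0.02595246 0.185     ] w 0.037473442223432955 d 0.031441622862691976
mid [0.47531789 0.03433871 0.185     ] yaw -12.484046851871215
wrist red rows 247 263 cols 205 227
0.004 [244.4 262.2 210.4 235.2]
0.009 [246.6 264.8 208.6 233.9]
0.014 [248.8 267.4 206.7 232.5]
0.019 [251.2 270.1 204.7 231. ]
0.024 [253.5 273.  202.7 229.6]
topcorner proj [[270.5 188. ]
 [270.8 243. ]]
scene red rows 199 209 cols 409 414
0.004 [200.2 212.4 405.7 413.8]
0.009 [197.9 210.1 406.  414.1]
0.014 [195.6 207.9 406.3 414.5]
0.019 [193.3 205.6 406.6 414.8]
0.024 [191.  203.3 406.9 415.1]
topcorner proj [[200.9 417.5]
 [189.3 409.2]]
ref pred [283.9 298.7 466.8 477.8]
ref red 285 298 469 478
```

View pics/c4.png

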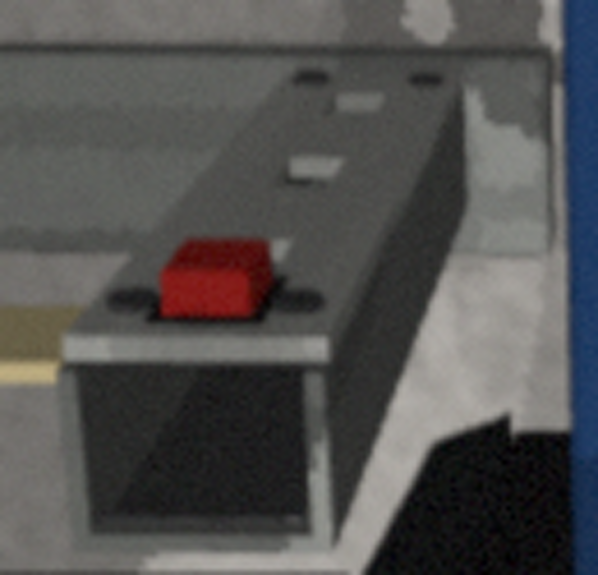

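Close view: the rim's outer edge is at row 267.4, columns 183.5–242.2. The latch edges are at rows 247.2, 255.4 and 264.1, and the middle slot spans rows 229.1–234.6. I'll fit x, y, yaw and h jointly.

Run:
```python
from h import *
from scipy.optimize import least_squares
s=snap('wrist'); f=4.6
O=lambda u,v:(v/f+195-.5,u/f+170-.5)
obs=[((0,.02,.185),0,O(62,333)),((0,-.02,.185),0,O(331,333)),((-.034,.02,.185),0,O(82,547)),((-.034,-.02,.185),0,O(335,545)),
((.008,.007,.165),1,O(162,280)),((.008,-.007,.165),1,O(253,280)),((.008,.007,.149),1,O(178,240)),((.008,-.007,.149),1,O(270,240)),((0,.007,.165),1,O(161,318)),((0,-.007,.165),1,O(252,318)),
((0,.0055,.096),1,O(288,182)),((0,-.0055,.096),1,O(331,182)),((0,.0055,.077),1,O(303,156)),((0,-.0055,.077),1,O(345,157)),
((0,.0055,.046),1,O(334,111)),((0,-.0055,.046),1,O(375,111)),((0,.0055,.027),1,O(344,94)),((0,-.0055,.027),1,O(383,94))]
def res(p,full=False):
    Rz=R.from_euler('z',p[2]).as_matrix();o=[]
    for q,k,rc in obs:
        w=np.array([p[0],p[1],0])+Rz@(np.array(q)+[0,0,p[3]*k]); o.append(np.array(proj(s,w))-rc)
    return np.array(o) if full else np.ravel(o)
sol=least_squares(res,[.475,.037,-.22,.013],loss='soft_l1')
print(np.round(sol.x,4),np.degrees(sol.x[2]));print(np.round(res(sol.x,True),1).tolist())
sol4=least_squares(lambda p:res(p)[[*range(8)]+[*range(20)][8:]],sol.x)
print(np.round(sol4.x,4))
# bracket arm end vs tool: top face end corners
x=sol.x;n=np.array([np.cos(x[2]),np.sin(x[2])]);st=r.get_state();print('tool',st['tool_pos'],st['clock'])
print('arm end',onz(s,(128,324),st['tool_pos'][2]+.019+.013))
```

```text
[ 0.4776  0.036  -0.2225  0.0137] -12.74958984790582
[[0.6, -0.0], [1.2, 0.3], [-0.9, -0.1], [0.0, 1.7], [-1.9, -1.0], [-1.7, -0.4], [-0.7, 1.6], [-0.5, 0.9], [0.7, 0.1], [0.9, 0.5], [0.6, -3.8], [0.8, -0.2], [-0.1, -2.4], [-0.1, 0.7], [0.6, -2.5], [0.7, -0.0], [-0.6, -1.1], [-0.5, 1.3]]
[ 0.4776  0.0361 -0.2247  0.0144]
tool [ 0.4909438  -0.04489094  0.30500949] 10.95
arm end [ 0.55987855 -0.0592381   0.33700949]
```

The fit gives the post at (0.478, 0.036), yaw −12.7°, and strip height h ≈ 14 mm. The scene and wrist fits agree within about 4 mm. The grip is at bracket x ≈ 55. I'll go to a standoff 45 mm off the face, then descend.

```bash
python3 -c "
from h import *
plan((.5756,.0138,.30),-12.75,4)"
```

```text
yaw now -12.18 pos [ 0.4909 -0.0449  0.305 ] turn -0.57
[0.44, -0.47, 0.031] 0.024
[0.439, -0.471, 0.031] 0.024
[0.437, -0.472, 0.031] 0.024
[0.436, -0.473, 0.031] 0.024
```

```bash
python3 -m jog '[{"translation":[0.5,-0.3,0],"twist":0.1,"claw":0},{"translation":[0.45,-0.45,0],"twist":0,"claw":0},{"translation":[0.4,-0.57,0],"twist":0,"claw":0},{"translation":[0.4,-0.57,0.1],"twist":0,"claw":0},{"translation":[0,0,0.4],"twist":0,"claw":0},{"translation":[0,0,0.6],"twist":0,"claw":0},{"translation":[0,0,0.7],"twist":0,"claw":0},{"translation":[0,0,0.7],"twist":0,"claw":0},{"translation":[0,0,0.7],"twist":0,"claw":0},{"translation":[0,0,0.5],"twist":0,"claw":0},{"translation":[0,0,0.35],"twist":0,"claw":0},{"translation":[0,0,0],"twist":0,"claw":0},{"translation":[0,0,0],"twist":0,"claw":0},{"translation":[0,0,0],"twist":0,"claw":0}]'
cat > rel.py <<'E'
from h import *
st=r.get_state();o=np.array([.4776,.036]);y=-.2225
d=st['tool_pos'][:2]-o;n=np.array([np.cos(y),np.sin(y)]);t=np.array([-n[1],n[0]])
m=R.from_quat(st['eef_rot']).as_matrix();f=st['contact_force']
print('t',round(st['clock'],2),'bx mm',round((d@n-.0555)*1e3,2),'lat',round(d@t*1e3,2),'zb',round((st['tool_pos'][2]-.0453)*1e3,2),'yaw',round(np.degrees(np.arctan2(m[1,0],m[0,0])),2),'tilt',np.round(m[:2,2],4),'Fn,Ft,Fz',np.round([f[:2]@n,f[:2]@t,f[2]],1),'M',np.round(st['moment'],2))
E
python3 rel.py; python3 rel.py
python3 - <<'E'
from h import *
a=snap('scene');b=snap('side')
cv2.imwrite('pics/c5.png',np.hstack([cv2.resize(a['img'][170:290,370:490,::-1],(480,480),interpolation=cv2.INTER_CUBIC)]))
E
```

```text
clock: 12.12
tool_pos: [0.5766, 0.0134, 0.144]
eef_rot: [0.994, -0.111, 0.001, 0.0]
contact_force: [0.9, -0.3, -2.6]
opening: 0.199
t 12.12 bx mm 46.06 lat -0.2 zb 98.72 yaw -12.77 tilt [ 0.0018 -0.0003] Fn,Ft,Fz [ 0.9 -0.1 -2.6] M [0.02 0.1  0.  ]
t 12.12 bx mm 46.06 lat -0.2 zb 98.72 yaw -12.77 tilt [ 0.0018 -0.0003] Fn,Ft,Fz [ 0.9 -0.1 -2.6] M [0.02 0.1  0.  ]
```

View pics/c5.png

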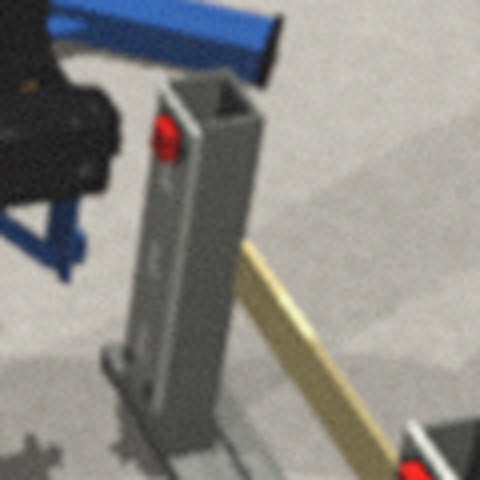

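The scene crop shows the bracket's plate bottom edge and lower tab in front of the face, left of the upright, with clearance. I'll approach to about 3 mm tab clearance, slightly above the expected window.

```bash
python3 -m jog '[{"translation":[-0.2,0,0.04],"twist":0,"claw":0},{"translation":[-0.3,0,0],"twist":0,"claw":0},{"translation":[-0.2,0,0],"twist":0,"claw":0},{"translation":[-0.1,0,0],"twist":0,"claw":0},{"translation":[0,0,0],"twist":0,"claw":0},{"translation":[0,0,0],"twist":0,"claw":0}]' >/dev/null; python3 rel.py
python3 -m jog '[{"translation":[-0.04,0,0],"twist":0,"claw":0},{"translation":[-0.04,0,0],"twist":0,"claw":0},{"translation":[0,0,0],"twist":0,"claw":0}]'>/dev/null; python3 rel.py
python3 -m jog '[{"translation":[-0.04,0,0],"twist":0,"claw":0},{"translation":[0,0,0],"twist":0,"claw":0}]'>/dev/null; python3 rel.py
```

```text
t 12.72 bx mm 14.58 lat -0.02 zb 96.87 yaw -12.77 tilt [ 0.0032 -0.0005] Fn,Ft,Fz [ 3.3  1.7 -3.4] M [-0.16 -0.38 -0.01]
t 12.97 bx mm 10.54 lat -0.1 zb 96.41 yaw -12.78 tilt [ 0.0013 -0.0001] Fn,Ft,Fz [ 3.2  0.3 -3.1] M [-0.1  -0.5  -0.03]
t 13.13 bx mm 9.6 lat -0.12 zb 96.6 yaw -12.78 tilt [ 0.0027 -0.0005] Fn,Ft,Fz [ 4.6 -0.4 -1.1] M [-0.15 -0.75  0.01]
```

```bash
python3 -m jog '[{"translation":[-0.03,0,0],"twist":0,"claw":0},{"translation":[0,0,0],"twist":0,"claw":0}]'>/dev/null; python3 rel.py
python3 -m jog '[{"translation":[0,0,0.02],"twist":0,"claw":0},{"translation":[0,0,0],"twist":0,"claw":0}]'>/dev/null; python3 rel.py
python3 -m jog '[{"translation":[0,0,0.02],"twist":0,"claw":0},{"translation":[0,0,0],"twist":0,"claw":0}]'>/dev/null; python3 rel.py
```

```text
t 13.3 bx mm 9.45 lat -0.08 zb 96.79 yaw -12.78 tilt [ 0.0048 -0.0011] Fn,Ft,Fz [ 7.5  0.6 -4.5] M [-0.24 -1.19 -0.06]
t 13.47 bx mm 9.61 lat -0.13 zb 96.17 yaw -12.79 tilt [ 0.005 -0.001] Fn,Ft,Fz [ 7.4 -0.7 -0.2] M [-0.23 -1.05 -0.02]
t 13.63 bx mm 9.66 lat -0.19 zb 95.42 yaw -12.79 tilt [ 0.0051 -0.001 ] Fn,Ft,Fz [ 6.1 -0.3 -0. ] M [-0.23 -1.08  0.02]
```

```bash
for i in 1; do python3 -m jog '[{"translation":[0,0,0.02],"twist":0,"claw":0},{"translation":[0,0,0],"twist":0,"claw":0}]'>/dev/null; python3 rel.py
python3 -m jog '[{"translation":[0,0,0.02],"twist":0,"claw":0},{"translation":[0,0,0],"twist":0,"claw":0}]'>/dev/null; python3 rel.py
python3 -m jog '[{"translation":[0,0,0.02],"twist":0,"claw":0},{"translation":[0,0,0],"twist":0,"claw":0}]'>/dev/null; python3 rel.py
python3 -m jog '[{"translation":[0,0,0.02],"twist":0,"claw":0},{"translation":[0,0,0],"twist":0,"claw":0}]'>/dev/null; python3 rel.py; done
```

```text
t 13.8 bx mm 9.66 lat -0.2 zb 94.63 yaw -12.79 tilt [ 0.0051 -0.0011] Fn,Ft,Fz [6.3 0.4 0.3] M [-0.16 -1.01 -0.01]
t 13.97 bx mm 9.66 lat -0.21 zb 93.82 yaw -12.79 tilt [ 0.0051 -0.0011] Fn,Ft,Fz [ 7.  -0.1  0.2] M [-0.25 -0.99  0.09]
t 14.13 bx mm 9.69 lat -0.21 zb 93.04 yaw -12.79 tilt [ 0.0051 -0.0011] Fn,Ft,Fz [ 6.3 -0.1 -0.7] M [-0.22 -1.01  0.  ]
t 14.3 bx mm 9.65 lat -0.22 zb 92.22 yaw -12.79 tilt [ 0.0051 -0.0011] Fn,Ft,Fz [ 7.  -0.4 -1.3] M [-0.23 -0.99  0.02]
```

```bash
for i in 1; do python3 -m jog '[{"translation":[0,0,0.02],"twist":0,"claw":0},{"translation":[0,0,0],"twist":0,"claw":0}]'>/dev/null; python3 rel.py
python3 -m jog '[{"translation":[0,0,0.02],"twist":0,"claw":0},{"translation":[0,0,0],"twist":0,"claw":0}]'>/dev/null; python3 rel.py
python3 -m jog '[{"translation":[0,0,0.02],"twist":0,"claw":0},{"translation":[0,0,0],"twist":0,"claw":0}]'>/dev/null; python3 rel.py
python3 -m jog '[{"translation":[0,0,0.02],"twist":0,"claw":0},{"translation":[0,0,0],"twist":0,"claw":0}]'>/dev/null; python3 rel.py; done
```

```text
t 14.47 bx mm 9.66 lat -0.22 zb 91.43 yaw -12.79 tilt [ 0.0051 -0.0011] Fn,Ft,Fz [ 6.6 -0.9 -0.4] M [-0.2  -0.96 -0.  ]
t 14.63 bx mm 9.63 lat -0.25 zb 90.6 yaw -12.79 tilt [ 0.005  -0.0011] Fn,Ft,Fz [ 6.2  1.  -0.5] M [-0.23 -1.04  0.  ]
t 14.8 bx mm 9.59 lat -0.21 zb 89.77 yaw -12.79 tilt [ 0.0049 -0.0011] Fn,Ft,Fz [ 6.6  0.4 -0.9] M [-0.26 -1.01  0.  ]
t 14.97 bx mm 9.36 lat -0.24 zb 88.87 yaw -12.79 tilt [ 0.0045 -0.001 ] Fn,Ft,Fz [ 6.1  0.9 -2.2] M [-0.29 -1.02  0.01]
```

```bash
for i in 1; do python3 -m jog '[{"translation":[0,0,0.02],"twist":0,"claw":0},{"translation":[0,0,0],"twist":0,"claw":0}]'>/dev/null; python3 rel.py
python3 -m jog '[{"translation":[0,0,0.02],"twist":0,"claw":0},{"translation":[0,0,0],"twist":0,"claw":0}]'>/dev/null; python3 rel.py
python3 -m jog '[{"translation":[0,0,0.02],"twist":0,"claw":0},{"translation":[0,0,0],"twist":0,"claw":0}]'>/dev/null; python3 rel.py
python3 -m jog '[{"translation":[0,0,0.02],"twist":0,"claw":0},{"translation":[0,0,0],"twist":0,"claw":0}]'>/dev/null; python3 rel.py; done
```

```text
t 15.13 bx mm 9.38 lat -0.27 zb 88.09 yaw -12.79 tilt [ 0.0045 -0.0011] Fn,Ft,Fz [ 5.4  0.5 -1. ] M [-0.22 -0.96  0.01]
t 15.3 bx mm 9.29 lat -0.24 zb 87.29 yaw -12.79 tilt [ 0.0043 -0.001 ] Fn,Ft,Fz [ 5.7 -0.3 -1.1] M [-0.23 -0.93 -0.05]
t 15.47 bx mm 9.11 lat -0.27 zb 86.41 yaw -12.79 tilt [ 0.0039 -0.0009] Fn,Ft,Fz [ 5.9 -0.5 -1.4] M [-0.15 -0.91  0.05]
t 15.63 bx mm 6.02 lat -0.13 zb 84.68 yaw -12.76 tilt [-0.0024  0.0006] Fn,Ft,Fz [ 1.8  0.5 -2.9] M [-0.09 -0.13 -0.03]
```

The tabs dropped in at zb ≈ 85, so the strip is lower than I estimated. Pushing in gently against the latch.

```bash
python3 -m jog '[{"translation":[-0.04,0,0],"twist":0,"claw":0},{"translation":[0,0,0],"twist":0,"claw":0}]'>/dev/null; python3 rel.py
python3 -m jog '[{"translation":[-0.04,0,0],"twist":0,"claw":0},{"translation":[0,0,0],"twist":0,"claw":0}]'>/dev/null; python3 rel.py
python3 -m jog '[{"translation":[-0.04,0,0],"twist":0,"claw":0},{"translation":[0,0,0],"twist":0,"claw":0}]'>/dev/null; python3 rel.py
```

```text
t 15.8 bx mm 4.67 lat -0.15 zb 84.77 yaw -12.77 tilt [-0.0014  0.0003] Fn,Ft,Fz [ 2.4 -0.  -2.3] M [-0.1  -0.32  0.02]
t 15.97 bx mm 3.53 lat -0.11 zb 84.91 yaw -12.77 tilt [-0.0005  0.0001] Fn,Ft,Fz [ 2.7  0.  -3.2] M [-0.19 -0.35  0.02]
t 16.13 bx mm 2.13 lat -0.1 zb 84.95 yaw -12.77 tilt [-0.0001  0.    ] Fn,Ft,Fz [ 3.7 -0.  -4.3] M [-0.11 -0.44  0.07]
```

```bash
python3 -m jog '[{"translation":[-0.04,0,0],"twist":0,"claw":0},{"translation":[0,0,0],"twist":0,"claw":0}]'>/dev/null; python3 rel.py
python3 -m jog '[{"translation":[-0.04,0,0],"twist":0,"claw":0},{"translation":[0,0,0],"twist":0,"claw":0}]'>/dev/null; python3 rel.py
```

```text
t 16.3 bx mm 0.65 lat -0.12 zb 85.02 yaw -12.77 tilt [ 0.0001 -0.    ] Fn,Ft,Fz [ 3.3  0.2 -4.7] M [-0.24 -0.47  0.02]
t 16.47 bx mm -0.79 lat -0.13 zb 85.06 yaw -12.77 tilt [ 0.0004 -0.0001] Fn,Ft,Fz [ 3.7 -0.5 -4.5] M [-0.19 -0.61  0.01]
```

```bash
python3 -m jog '[{"translation":[-0.03,0,0],"twist":0,"claw":0},{"translation":[0,0,0],"twist":0,"claw":0}]'>/dev/null; python3 rel.py
python3 -m jog '[{"translation":[-0.02,0,0],"twist":0,"claw":0},{"translation":[0,0,0],"twist":0,"claw":0}]'>/dev/null; python3 rel.py
python3 - <<'E'
from h import *
a=snap('scene');b=snap('side')
cv2.imwrite('pics/c6.png',np.hstack([cv2.resize(a['img'][170:290,370:490,::-1],(400,400),interpolation=cv2.INTER_CUBIC),cv2.resize(b['img'][170:290,180:300,::-1],(400,400),interpolation=cv2.INTER_CUBIC)]))
E
```

```text
t 16.63 bx mm -1.0 lat -0.06 zb 85.23 yaw -12.77 tilt [ 0.0024 -0.0006] Fn,Ft,Fz [ 6.5 -0.5 -5.1] M [-0.26 -0.88  0.05]
t 16.8 bx mm -0.97 lat -0.1 zb 85.34 yaw -12.77 tilt [ 0.0039 -0.001 ] Fn,Ft,Fz [ 6.8  0.4 -6.1] M [-0.29 -1.17  0.1 ]
```

View pics/c6.png

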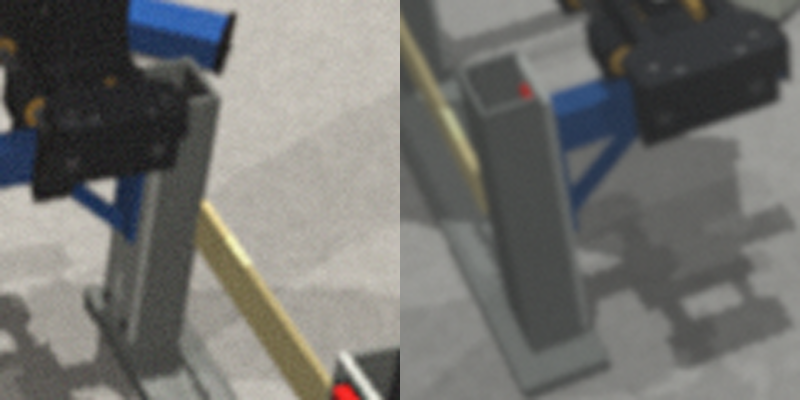

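The plate is on the face and the latch is pushed in (its red end shows inside the channel at (525,90) of the crop). Now down, in small steps.

```bash
python3 -m jog '[{"translation":[0.01,0,0.03],"twist":0,"claw":0},{"translation":[0,0,0.03],"twist":0,"claw":0},{"translation":[0,0,0],"twist":0,"claw":0}]'>/dev/null; python3 rel.py
python3 -m jog '[{"translation":[0,0,0.03],"twist":0,"claw":0},{"translation":[0,0,0.03],"twist":0,"claw":0},{"translation":[0,0,0],"twist":0,"claw":0}]'>/dev/null; python3 rel.py
python3 -m jog '[{"translation":[0,0,0.03],"twist":0,"claw":0},{"translation":[0,0,0],"twist":0,"claw":0}]'>/dev/null; python3 rel.py
```

```text
t 17.15 bx mm -0.76 lat -0.05 zb 83.18 yaw -12.78 tilt [ 0.0035 -0.0005] Fn,Ft,Fz [ 6.2  0.1 -2.2] M [-0.3  -0.89 -0.  ]
t 17.4 bx mm -0.74 lat -0.03 zb 80.81 yaw -12.78 tilt [ 0.0036 -0.0004] Fn,Ft,Fz [ 5.7 -0.6 -0.6] M [-0.27 -0.77  0.01]
t 17.57 bx mm -0.71 lat -0.01 zb 79.65 yaw -12.78 tilt [ 0.0037 -0.0004] Fn,Ft,Fz [ 4.6  0.4 -2.3] M [-0.2  -0.78  0.04]
```

```bash
python3 -m jog '[{"translation":[0,0,0.03],"twist":0,"claw":0},{"translation":[0,0,0],"twist":0,"claw":0}]'>/dev/null; python3 rel.py
python3 -m jog '[{"translation":[0,0,0.03],"twist":0,"claw":0},{"translation":[0,0,0],"twist":0,"claw":0}]'>/dev/null; python3 rel.py
python3 -m jog '[{"translation":[0,0,0.02],"twist":0,"claw":0},{"translation":[0,0,0],"twist":0,"claw":0}]'>/dev/null; python3 rel.py
python3 -m jog '[{"translation":[0,0,0.02],"twist":0,"claw":0},{"translation":[0,0,0],"twist":0,"claw":0}]'>/dev/null; python3 rel.py
```

```text
t 17.73 bx mm -0.69 lat -0.03 zb 78.46 yaw -12.78 tilt [ 0.0037 -0.0005] Fn,Ft,Fz [ 6.  -0.2 -0.9] M [-0.24 -0.8  -0.01]
t 17.9 bx mm -0.74 lat -0.04 zb 77.23 yaw -12.78 tilt [ 0.0036 -0.0004] Fn,Ft,Fz [ 5.3 -0.5 -1.9] M [-0.18 -0.87  0.02]
t 18.07 bx mm -0.99 lat 0.08 zb 76.34 yaw -12.77 tilt [ 0.0031 -0.0002] Fn,Ft,Fz [ 5.5  0.5 -2. ] M [-0.18 -0.88  0.05]
t 18.23 bx mm -0.98 lat 0.04 zb 75.56 yaw -12.77 tilt [ 0.0031 -0.0003] Fn,Ft,Fz [ 5.3  0.  -2.8] M [-0.15 -0.85  0.06]
```

```bash
python3 -m jog '[{"translation":[0,0,0.02],"twist":0,"claw":0},{"translation":[0,0,0],"twist":0,"claw":0}]'>/dev/null; python3 rel.py
python3 -m jog '[{"translation":[0,0,0.02],"twist":0,"claw":0},{"translation":[0,0,0],"twist":0,"claw":0}]'>/dev/null; python3 rel.py
python3 -m jog '[{"translation":[0,0,0.02],"twist":0,"claw":0},{"translation":[0,0,0],"twist":0,"claw":0}]'>/dev/null; python3 rel.py
```

```text
t 18.4 bx mm -1.0 lat 0.03 zb 74.8 yaw -12.77 tilt [ 0.0031 -0.0003] Fn,Ft,Fz [ 5.6  1.1 -2. ] M [-0.14 -0.91  0.04]
t 18.57 bx mm -0.69 lat -0.02 zb 74.38 yaw -12.78 tilt [ 0.0038 -0.0002] Fn,Ft,Fz [4.9 1.  2.8] M [-0.13 -0.77 -0.01]
t 18.73 bx mm -0.3 lat -0.05 zb 73.95 yaw -12.79 tilt [ 0.0047 -0.0002] Fn,Ft,Fz [5.8 0.7 5.4] M [-0.16 -0.65  0.06]
```

```bash
python3 -m jog '[{"translation":[0,0,0.02],"twist":0,"claw":0},{"translation":[0,0,0],"twist":0,"claw":0}]'>/dev/null; python3 rel.py
python3 -m jog '[{"translation":[0,0,0.02],"twist":0,"claw":0},{"translation":[0,0,0],"twist":0,"claw":0}]'>/dev/null; python3 rel.py
python3 - <<'E'
from h import *
a=snap('scene');b=snap('side')
cv2.imwrite('pics/c7.png',np.hstack([cv2.resize(a['img'][170:290,370:490,::-1],(400,400),interpolation=cv2.INTER_CUBIC),cv2.resize(b['img'][170:270,180:280,::-1],(400,400),interpolation=cv2.INTER_CUBIC)]))
E
```

```text
t 18.9 bx mm 0.04 lat -0.04 zb 73.49 yaw -12.8 tilt [ 0.0055 -0.0001] Fn,Ft,Fz [ 5.4 -0.6  8. ] M [-0.14 -0.56  0.01]
t 19.07 bx mm 0.49 lat -0.1 zb 72.95 yaw -12.81 tilt [ 0.0065 -0.0003] Fn,Ft,Fz [ 5.2 -0.2 10. ] M [-0.17 -0.58  0.04]
```

View pics/c7.png

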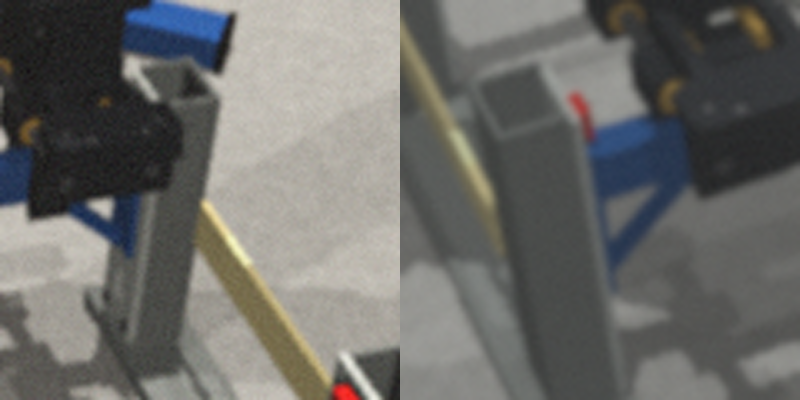

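In the side crop the latch has sprung out over the plate's top edge (580,115). I'll ease the preload, open and withdraw upward.

```bash
python3 -m jog '[{"translation":[0,0,-0.03],"twist":0,"claw":0},{"translation":[0,0,0],"twist":0,"claw":0},{"translation":[0,0,0],"twist":0,"claw":50},{"translation":[0,0,0],"twist":0,"claw":60},{"translation":[0,0,0],"twist":0,"claw":60},{"translation":[0,0,0],"twist":0,"claw":60},{"translation":[0,0,0],"twist":0,"claw":60},{"translation":[0,0,0],"twist":0,"claw":60}]' 
python3 rel.py
```

```text
clock: 19.83
tool_pos: [0.5287, 0.0243, 0.1173]
eef_rot: [0.994, -0.111, -0.001, -0.0]
contact_force: [0.0, -0.2, -0.2]
opening: 0.601
t 19.83 bx mm -3.04 lat -0.08 zb 72.0 yaw -12.77 tilt [-0.0011  0.0003] Fn,Ft,Fz [ 0.1 -0.2 -0.2] M [ 0.01  0.2  -0.02]
```

```bash
python3 -m jog '[{"translation":[0.03,0,-0.2],"twist":0,"claw":60},{"translation":[0.03,0,-0.5],"twist":0,"claw":60},{"translation":[0,0,-0.7],"twist":0,"claw":60},{"translation":[0,0,-0.7],"twist":0,"claw":60},{"translation":[0,0,-0.7],"twist":0,"claw":60},{"translation":[0,0,-0.7],"twist":0,"claw":60},{"translation":[0,0,-0.5],"twist":0,"claw":60},{"translation":[0,0.5,0],"twist":0,"claw":60},{"translation":[0,0.7,0],"twist":0,"claw":60},{"translation":[0,0.7,0],"twist":0,"claw":60},{"translation":[0,0.5,0],"twist":0,"claw":60},{"translation":[0,0,0],"twist":0,"claw":60},{"translation":[0,0,0],"twist":0,"claw":60}]'
python3 - <<'E'
from h import *
a=snap('scene');b=snap('side');s=snap('wrist')
cv2.imwrite('pics/c8.png',np.hstack([cv2.resize(i,(260,390),interpolation=cv2.INTER_CUBIC) for i in (a['img'][170:290,375:455,::-1],b['img'][170:290,190:270,::-1])]+[cv2.resize(s['img'][100:340,120:280,::-1],(260,390))]))
E
```

```text
clock: 20.92
tool_pos: [0.5101, -0.0709, 0.2781]
eef_rot: [0.994, -0.113, 0.0, -0.0]
contact_force: [-0.4, 0.9, -0.2]
opening: 0.601
```

View pics/c8.png

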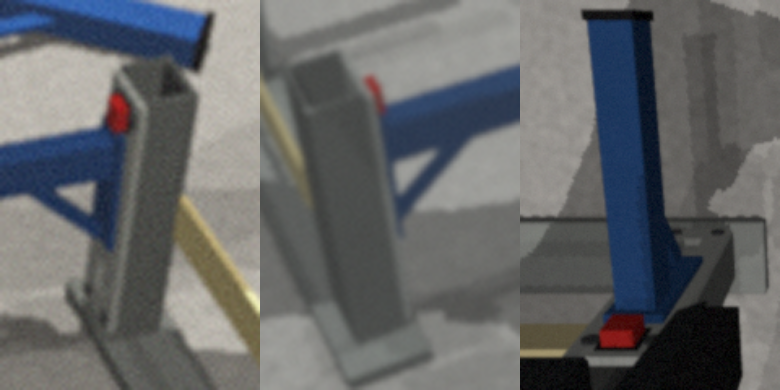

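Run:
```python
from h import *
s=snap('wrist')
A=onz(s,(112,181),.15);B=onz(s,(285,189.5),.15);d=A-B
print(A,B,np.linalg.norm(d),'yaw',np.degrees(np.arctan2(d[1],d[0])))
st=r.get_state();print(st['contact_force'],st['clock'])
r.finish_job()
```

```text
[0.6002193  0.00384468 0.15      ] [0.48644523 0.03522814 0.15      ] 0.11802313969074156 yaw -15.420991026985332
[ 0.01890524 -0.37170478 -0.02837335] 21.1167
the job is handed in; nothing more can be done
```

The bracket hangs on the empty upright in its upper two slots, with the latch sprung out over its plate, and the job is handed in. The clock read 21.1 s of the 61 s allowed; there is no verdict yet.

- **Insertion:** I took the bracket from the rest and slid its tabs down the strip with about 6–7 N until they dropped in. I then pushed the plate to the face, which pressed the latch in.
- **Seating and release:** I pushed down until it bottomed and the latch sprang out. After easing the preload I let go and withdrew up and sideways. I never read more than about 13 N against the upright.
- **Last checks:** All three cameras showed the plate against the face, the latch out over its top edge and the gripper clear. The force on the gripper was about 0.4 N, which is sensor noise.

Two readings did not agree:

- **Strip height:** the camera fit put the strip about 14 mm above its lowest, but it bottomed about 7 mm above. The bracket's origin is therefore at about 74 mm, inside the 67 to 93 mm allowed.
- **Bracket angle:** a rough reading of the hung arm gave a yaw of −15.4° against the upright's −12.7°. Most of that may be reading error, and it is inside the 0.12 rad (6.9°) limit.

I did not measure the bracket's tilt, or re-measure the meter, carton and screwdriver at the end. The robot went nowhere near the meter, carton or screwdriver.

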